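# Close the tea infuser and hold it poised over the yellow mug

## Robot

A 6-joint arm with a two-finger parallel gripper is mounted at the origin on the work surface. World frame = base frame: x ahead of the robot, y to its left, z up, the work surface at z = 0. Lengths are in m, angles in degrees, forces in N, time in s.
With the tool pointing down it reaches from about 0.25 to 0.725 m from the base axis. Payload 9.7 kg.
Tool frame: the origin (TCP) lies between the finger pads; the fingertips stand bot.tcp_to_tips ahead of it and the grasp point (between the pads) lies 11 mm behind it (bot.tcp_to_tips is the distance from the TCP to the fingertips, in m); z points along the fingers, y is the line along which they close (so a half turn about z gives the same grasp; the last joint's range is limited). The gripper opens to 85 mm and grips with 20 to 120 N. Pads are 22 mm wide; open, the fingers measure 114 mm over their backs; the gripper's body (76 mm by 85 mm) begins 54 mm behind the grasp point. The pads swing forward as they close: fully open they stand 13 mm farther back than shut.
Start: joints at [-70.187, 4.979, 10.078, 95.1, 0, 90], TCP at [0.186, -0.517, 0.239] pointing down, gripper open.
Joint ranges: [-179.16, 179.16], [-48.56, 103.87], [-65.8, 70.77], [-126.05, 130.52], [-82.76, 87.17], [-180, 180]. Speed limits (degrees/s): [127.2, 127.2, 147.25, 180, 180, 180].

## Interface

Orientations are given as [roll, pitch, yaw] about the fixed x, y, z axes, in that order (R = Rz(yaw) Ry(pitch) Rx(roll)).
In Python, from workcell import bot gives the robot as it stands. The module is installed in compiled form; this text tells all that it offers.
- The arm moves only by the tool carry_out, never from a script. Its arguments are lists of equal length, an entry for each row: "linear": the shift along the world's x, y, z normalised to -1 to 1, where 1 is 2 cm, a list of three; "rotation": the turn, a rotation vector about the world's x, y, z normalised to -1 to 1, where 1 is 8 degrees, a list of three; "grip": the closure, from -1 (fully open) to 1 (shut). In form: {"linear": [[tx, ty, tz], ...], "rotation": [[rx, ry, rz], ...], "grip": [grip, ...]}. A call has 1 to 12 rows; each row shifts and turns the commanded pose from where the row before left it; what a row does not reach is not made up. A row lasts 1/10 s, in which the tool goes at most 50 mm and 8.59 degrees, less where a joint would pass 70% of its speed; a pose out of reach is approached as far as the arm can. A call with a number of a shift or a turn outside -1 to 1 is refused whole. A call with a gripper value outside its range is refused whole. The fingers move at their own pace and stop on an object; "grip_force" is the grip in N (left out, the last holds). Time passes only in rows, so rows that do not move let the fingers close. It gives the time, the measured TCP pose, the force, the opening and the grip force at its end, in the units of the state.
- bot.get_obs(): the state, without advancing time (a new reading comes with each control period).
- bot.camera(name): name is "scene" or "top" or "wrist"; returns the picture (384x512x3 uint8, blue, green, red); there is no depth.
- bot.camera_model(name): a dict with "fx", "fy", "cx", "cy" (pixels), "camera_from_world" (4x4, takes a point from world to camera coordinates). Camera axes: x right, y up, looking along -z (the intrinsics and any distortion apply to the point x, -y, -z); pixel columns grow to the right and rows downward; lengths in m; the calibration is good to about 2 mm. A picture is of the moment at which its call begins: read the wrist's pose just before it. camera_model takes no time and is no camera call; for the wrist camera it gives the pose at the moment of the call.
- bot.job_done(): hands the job in; it is judged then, once.
The state is a dict: "time": time; "q": joint angles; "qd": joint speeds; "joint_efforts": joint torques, N m; "ee_pos": TCP position; "tcp_rot": TCP orientation; "wrist_force": force on the tool from outside, world axes, zero at the start; "torque": the same for the moment, N m; "opening": finger opening in m; "grasp_force": force on a finger pad.
Only numpy, scipy, OpenCV 4.12 (cv2) and the standard library are available. Lean on these libraries where they do the work, as an engineer would, in place of code of your own. Each camera call takes 0.05 s, during which the arm holds its last target. There are 200 camera calls.

## Task

Put the loose lid on the loaded tea infuser while it stands on the counter and let go of the lid, then pick the infuser up by its black grip and carry it, lid on, across to the yellow mug, clear of the plates in the rack that stands between, without knocking it against them. Finish while holding it still and upright, centred over the mug's mouth with its bottom about 2 cm above the rim, so that it could be lowered straight in; do not let go and do not let it touch the mug. Leave the mug where it stands, and do not shift or knock over the grey mug, the candle, the jam jar or the two mills.

Things in the scene. Friction and masses are not known exactly. Their poses are not given: they have to be found in the camera images.
- infuser: Tea infuser, loose, 0.14 kg, standing on the counter on the right (-y): steel cup 60 mm across and 60 mm high with small dark holes, mouth 54 mm, dark pressed tea disc inside (top 16 mm up). A thin arm runs from the rim along its own -y to an upright black grip, which at the start points to world -y within 0.5 rad. Origin: centre of the underside; z up.
- infuser_tab (a point): Grasp point on the infuser's black grip: on the grip's axis, 62 mm along the infuser's -y from the cup's axis, 75 mm above the underside. The grip is 12 mm (own x) by 14 mm (own y), from 45 to 95 mm above the underside. Pinch it from above across its 12 mm. Axes as the infuser's.
- lid: Loose lid, 0.05 kg, lying right way up on the counter near the infuser: plug 47 mm across, 5 mm high; above it a steel disc 64 mm across (5 to 11 mm); on top a black knob 16 mm across (11 to 33 mm). Origin: centre of the plug's underside; z up. Seated, the plug is in the mouth, the disc on the rim, the origin on the infuser's axis 55 mm above its underside.
- mug_yellow: The yellow mug, loose, 0.33 kg, 92 mm in outer diameter at the mouth and 95 mm high with a side handle along its own +y, standing on the counter on the robot's left (+y) side. Origin: centre of the underside. It and the grey mug swap places from start to start.
- mug_yellow_rim (a point): Centre of the yellow mug's mouth, level with its rim, 95 mm above the counter.
- mug_grey: A grey mug of the same shape and size on the left; not to be moved.
- plate_rack: Fixed wire rack with five side plates on edge, between the infuser and the mugs: 290 mm long (own x), 150 mm wide (own y), top of the plates 162 mm above the counter. Origin: centre of its underside.
- candle: Yellow candle in a clear glass, 76 mm in diameter, 85 mm high, loose, beyond the rack; not to be moved. Origin: centre of the underside.
- jam_jar: Amber jam jar with a brass cap, 68 mm in diameter, 95 mm high, loose, beyond the infuser; not to be moved. Origin: centre of the underside.
- salt_mill: Light wooden mill, 48 mm in diameter, 115 mm high, loose, beyond the rack; not to be moved. Origin: centre of the underside.
- pepper_mill: Dark wooden mill, 48 mm in diameter, 115 mm high, loose, between the rack and the robot's left; not to be moved. Origin: centre of the underside.

How it is judged:
By the outcome, as a careful person would: the job done as asked, in the order asked, and still so for the second after the job is handed in, while the arm keeps its last pose, push and grip.
It also fails if it takes over 69 s, if anything falls off the work surface, if the arm or the gripper's body presses on something with over 40 N, if the wrist force passes 120 N, or if a joint passes its speed limit or range.

## Working session

There is one attempt and no reset: what is moved stays moved. The work goes in short steps, Python scripts to look and compute and a tool call to move; the robot and the scene stay as the last step left them, time stands still between calls to the robot, and variables do not carry over. Pictures are saved under pics/ and viewed, at most 10 in all, crops included, and the job is handed in when it is done.

Besides the shell and the picture viewer there is one more tool, called in YAML: its name, and indented under it one key for each argument. carry_out: Moves the arm, as the interface text tells. Its arguments: {"type":"object","properties":{"linear":{"type":"array","items":{"type":"array","items":{"type":"number"}}},"rotation":{"type":"array","items":{"type":"array","items":{"type":"number"}}},"grip":{"type":"array","items":{"type":"number"}},"grip_force":{"type":"number"}},"required":["linear","rotation","grip"]}

```bash
mkdir -p pics
cat > h.py <<'E'
import numpy as np, cv2
from workcell import bot
def snap(n,f):
    M=bot.camera_model(n); im=np.array(bot.camera(n)); cv2.imwrite('pics/'+f,im); 
    np.save('pics/'+f+'.npy',M,allow_pickle=True); return im,M
def load(f): return cv2.imread('pics/'+f), np.load('pics/'+f+'.npy',allow_pickle=True).item()
def ray(M,u,v):
    T=np.array(M['camera_from_world']); R=T[:3,:3]; c=-R.T@T[:3,3]
    d=R.T@np.array([(u-M['cx'])/M['fx'],-(v-M['cy'])/M['fy'],-1]); return c,d
def at(M,u,v,z):
    c,d=ray(M,u,v); return c+d*(z-c[2])/d[2]
def tri(*o):
    A=np.zeros((3,3));b=np.zeros(3)
    for M,u,v in o:
        c,d=ray(M,u,v); d/=np.linalg.norm(d); P=np.eye(3)-np.outer(d,d); A+=P;b+=P@c
    return np.linalg.solve(A,b)
def proj(M,p):
    T=np.array(M['camera_from_world']); q=T[:3,:3]@np.array(p)+T[:3,3]
    return np.array([M['cx']+M['fx']*q[0]/-q[2], M['cy']+M['fy']*q[1]/q[2]])
E
python3 - <<'E'
from h import *
ims=[]
for n in('scene','top','wrist'):
    im,M=snap(n,n+'0.png'); ims.append(im)
    print(n,{k:np.round(v,3).tolist() for k,v in M.items() if k!='camera_from_world'}, ray(M,M['cx'],M['cy']))
    print(M.keys())
o=bot.get_obs(); print(o, bot.tcp_to_tips)
E
```

```text
scene {'fx': 464.873, 'fy': 464.873, 'cx': 259.575, 'cy': 197.316} (array([0.93629744, 0.53229137, 0.88377148]), array([-0.35419465, -0.5318113 , -0.76923526]))
dict_keys(['fx', 'fy', 'cx', 'cy', 'camera_from_world'])
top {'fx': 386.827, 'fy': 386.827, 'cx': 264.926, 'cy': 183.87} (array([ 0.46207468, -0.01940203,  0.92989901]), array([ 0.15157763,  0.04327617, -0.98749754]))
dict_keys(['fx', 'fy', 'cx', 'cy', 'camera_from_world'])
wrist {'fx': 268.748, 'fy': 268.748, 'cx': 252.244, 'cy': 193.081} (array([ 0.26349487, -0.49048709,  0.37342896]), array([-0.30053044, -0.10657238, -0.94779944]))
dict_keys(['fx', 'fy', 'cx', 'cy', 'camera_from_world'])
{'time': 0.15, 'q': array([-7.01852976e+01,  5.00255837e+00,  1.00479329e+01,  9.51000083e+01,
        4.26006443e-04,  8.99991122e+01]), 'qd': array([-0.0030746 , -0.10321218,  0.16400569,  0.03578452,  0.05635693,
       -0.05884752]), 'joint_efforts': array([ 1.07443306e-03, -5.20762289e+01,  4.65043652e+01,  1.39425285e-02,
       -8.26412048e-06,  1.50036836e-06]), 'ee_pos': array([ 0.18638842, -0.51729114,  0.23878575]), 'tcp_rot': array([-1.79945366e+02, -4.26852807e-04,  1.98155898e+01]), 'wrist_force': array([ 0.98568214,  0.71762352, -0.14545237]), 'torque': array([-0.00262233, -0.03283359, -0.05289307]), 'grasp_force': 0.0, 'opening': 0.08526634800748725} 0.008
```

View pics/top0.png

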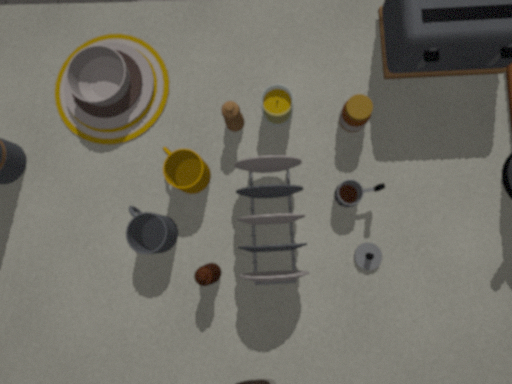

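View pics/scene0.png

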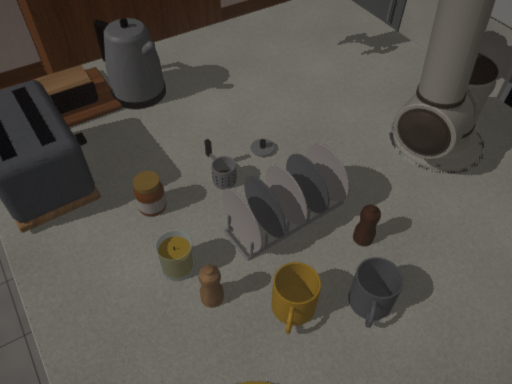

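View pics/wrist0.png

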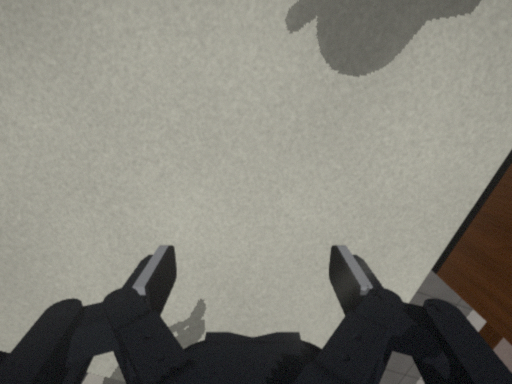

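The top view shows the infuser cup at (348,194), its grip at (379,187), the lid at (369,258) and the yellow mug's mouth at (185,170). The scene view shows the grip at (208,148), the lid knob at (263,144) and the yellow mug's mouth at (297,285). The wrist view shows only bare counter.

Run:
```python
from h import *
np.set_printoptions(precision=4,suppress=True)
t,T=load('top0.png'); s,S=load('scene0.png')
def sh(n,a,b): print(n,tri((T,*a),(S,*b)))
sh('gripTop',(380,186),(208,141))
sh('knobTop',(369.5,256),(263,140))
sh('cupmouth',(348,192),(224,165))
sh('yrim',(184,167),(298,283))
print('lid disc z.011',at(T,368,257.5,.011),at(S,263,148,.011))
print('cup z.06',at(T,348,193,.06),at(S,224,165,.06)); print('grip .095',at(T,380,186,.095))
for n,u,z in [('ymug',(184,167),.095),('gmug',(150,232),.095),('candle',(277,101),.085),('jar',(358,106),.095),('salt',(230,107),.115),('pepper',(208,273),.115),('plateA',(237,165),.1),('plateA2',(300,163),.1),('plateE',(242,275),.1),('plateE2',(308,273),.1)]: print(n,at(T,*u,z))
def crop(im,x0,y0,w,h,k): return cv2.resize(im[y0:y0+h,x0:x0+w],None,fx=k,fy=k,interpolation=cv2.INTER_CUBIC)
a=crop(t,325,165,80,120,5); b=crop(s,190,125,80,120,5)[:, :400]
cv2.imwrite('pics/c1.png',np.hstack([a,b]))
```

```text
gripTop [ 0.5849 -0.2309  0.0946]
knobTop [ 0.434  -0.2156  0.0366]
cupmouth [ 0.5767 -0.1682  0.0612]
yrim [0.6261 0.2012 0.0907]
lid disc z.011 [ 0.4306 -0.2185  0.011 ] [ 0.4347 -0.2112  0.011 ]
cup z.06 [ 0.5746 -0.1683  0.06  ] [ 0.5761 -0.1691  0.06  ]
grip .095 [ 0.5852 -0.2312  0.095 ]
ymug [0.6284 0.1973 0.095 ]
gmug [0.4848 0.2665 0.095 ]
candle [ 0.7832 -0.009   0.085 ]
jar [ 0.7657 -0.1898  0.095 ]
salt [0.7591 0.0945 0.115 ]
pepper [0.4004 0.1335 0.115 ]
plateA [0.6315 0.0786 0.1   ]
plateA2 [ 0.6354 -0.0594  0.1   ]
plateE [0.3957 0.0642 0.1   ]
plateE2 [ 0.401  -0.0741  0.1   ]
```

View pics/c1.png

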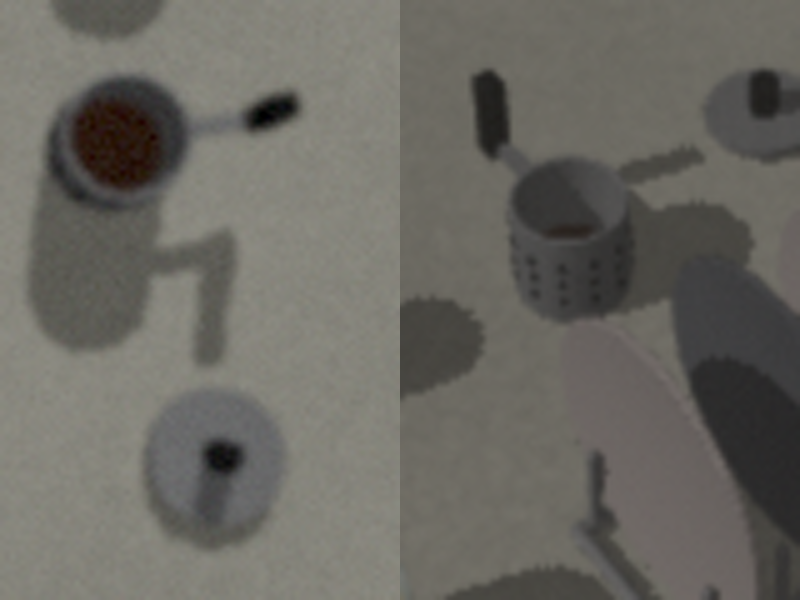

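The close-up confirms the cup rim at about (349.8,192.6) and the grip top at (382.5,185.7) in the top view. The lid disc is at (368,257). Next I'll move above the pair for a wrist view, turning so the fingers close across the grip.

carry_out:
  linear:
    - [1,0.85,0.1]
    - [1,0.85,0.1]
    - [1,0.85,0.1]
    - [1,0.85,0.1]
    - [1,0.85,0.1]
    - [1,0.85,0.1]
    - [1,0.85,0.1]
    - [1,0.85,0.1]
    - [1,0.85,0.1]
    - [1,0.85,0.1]
    - [1,0.85,0.1]
    - [1,0.85,0.1]
  rotation:
    - [0,0,0.83]
    - [0,0,0.83]
    - [0,0,0.83]
    - [0,0,0.83]
    - [0,0,0.83]
    - [0,0,0.83]
    - [0,0,0.83]
    - [0,0,0.83]
    - [0,0,0.83]
    - [0,0,0.83]
    - [0,0,0.83]
    - [0,0,0.83]
  grip: [-1,-1,-1,-1,-1,-1,-1,-1,-1,-1,-1,-1]

```text
time: 1.35
ee_pos: [0.4271, -0.3126, 0.2631]
tcp_rot: [-180.0, -0.0, 99.8]
wrist_force: [-0.0, -0.7, -0.4]
opening: 0.0854
grasp_force: 0.0
```

carry_out:
  linear:
    - [1,0.5,0]
    - [1,0.5,0]
    - [1,0.5,0]
    - [0.5,0.5,0]
    - [0,0,0]
    - [0,0,0]
  rotation:
    - [0,0,0]
    - [0,0,0]
    - [0,0,0]
    - [0,0,0]
    - [0,0,0]
    - [0,0,0]
  grip: [-1,-1,-1,-1,-1,-1]

```text
time: 1.95
ee_pos: [0.4961, -0.2733, 0.2632]
tcp_rot: [-180.0, -0.0, 99.5]
wrist_force: [-0.0, -0.2, 0.2]
opening: 0.0852
grasp_force: 0.0
```

Run:
```python
from h import *
im,M=snap('wrist','w1.png'); o=bot.get_obs(); print(o['ee_pos'],o['tcp_rot'],o['q'])
for p in [(.434,-.2156,.033),(.576,-.168,.06),(.585,-.231,.095)]: print(proj(M,p))
cv2.imwrite('pics/w1b.png',cv2.resize(im,None,fx=1.5,fy=1.5,interpolation=cv2.INTER_CUBIC))
```

```text
[ 0.49588687 -0.27363164  0.26338414] [-1.79985888e+02  4.09804289e-03  9.94840572e+01] [-2.88841699e+01  7.91416622e+00  1.59855482e+01  9.80799024e+01
 -1.19724161e-02  5.16317743e+01]
[212.85712667 114.08821064]
[334.02230363  94.33063179]
[336.12309672 153.22759138]
```

View pics/w1b.png

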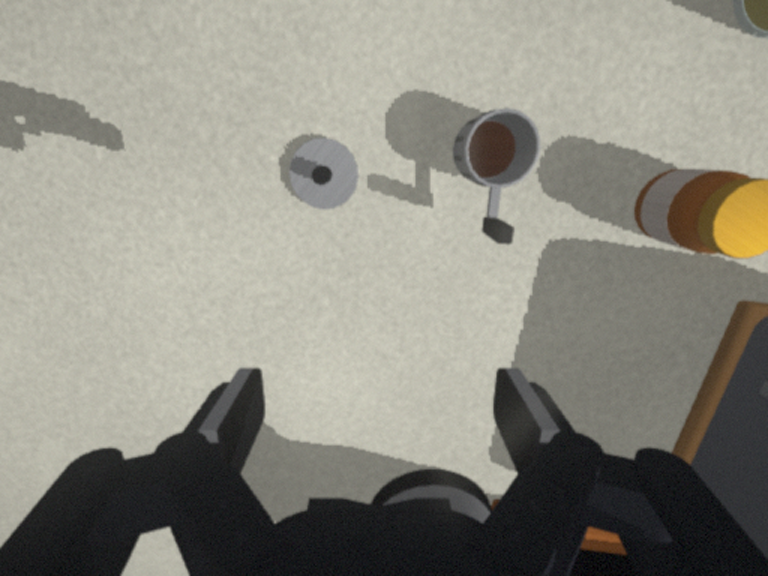

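The wrist view shows the knob top at (214,116), the rim centre at (333.3,98) and the grip top near (334,157), in native pixels.

Run:
```python
from h import *
np.set_printoptions(precision=4,suppress=True)
t,T=load('top0.png'); s,S=load('scene0.png'); w,W=load('w1.png')
def sh(n,a,b,c):
  p=tri((T,*a),(S,*b),(W,*c)); print(n,p,'pair TW',tri((T,*a),(W,*c)),'res',[(proj(M,p)-q).round(1) for M,q in((T,a),(S,b),(W,c))])
sh('knob',(369.4,256.2),(263,140.5),(214,116))
sh('rim',(349.8,192.6),(224,166),(333.3,98))
sh('grip',(382.5,185.7),(207.5,140.5),(335,156))
print(at(W,214,116,.033),at(W,333.3,98,.06),at(W,335,156,.095))
# sub-pixel: knob dark blob in wrist
def blob(im,x0,y0,x1,y1,th):
  g=cv2.cvtColor(im,6)[y0:y1,x0:x1]; m=(g<th).astype('u1'); n,l,st,c=cv2.connectedComponentsWithStats(m)
  for i in range(1,n):
    if st[i][4]>20: print('blob',st[i][:5]+[x0,y0,0,0,0],c[i]+[x0,y0])
blob(w,190,95,240,140,60); blob(w,315,135,350,170,75); blob(t,360,248,376,265,60); blob(t,370,178,390,195,60)
```

```text
knob [ 0.4342 -0.2168  0.0335] pair TW [ 0.4344 -0.2185  0.0249] res [array([-0. ,  0.1]), array([-0.8,  0. ]), array([-1.2, -1. ])]
rim [ 0.5763 -0.172   0.055 ] pair TW [ 0.5754 -0.1721  0.0621] res [array([-0.6, -0.1]), array([-0.6, -0.3]), array([-1.1, -0. ])]
grip [ 0.5851 -0.2352  0.0935] pair TW [ 0.5851 -0.2352  0.0958] res [array([-0.8,  0.5]), array([-0.5, -0.2]), array([-0.2,  0.6])]
[ 0.4358 -0.2177  0.033 ] [ 0.5762 -0.1721  0.06  ] [ 0.5846 -0.2343  0.095 ]
blob [208 111  12  11  97] [213.8041 116.2268]
blob [322 145  19  16 205] [330.8927 152.8049]
blob [366 253   7   7  41] [368.9268 256.1463]
blob [374 184  10   7  44] [378.75   187.0227]
```

carry_out:
  linear:
    - [-0.6,0.6,-0.8]
    - [-0.6,0.6,-0.8]
    - [-0.6,0.6,-0.8]
    - [-0.6,0.5,-0.8]
    - [-0.6,0.5,-0.8]
    - [0,0,-0.8]
    - [0,0,-0.8]
    - [0,0,-0.8]
    - [0,0,0]
    - [0,0,0]
  rotation:
    - [0,0,-0.17]
    - [0,0,0]
    - [0,0,0]
    - [0,0,0]
    - [0,0,0]
    - [0,0,0]
    - [0,0,0]
    - [0,0,0]
    - [0,0,0]
    - [0,0,0]
  grip: [-1,-1,-1,-1,-1,-1,-1,-1,-1,-1]

```text
time: 3.0
ee_pos: [0.436, -0.2178, 0.1358]
tcp_rot: [180.0, 0.0, 98.1]
wrist_force: [0.1, -0.5, 0.2]
opening: 0.0852
grasp_force: 0.0
```

Run:
```python
from h import *
np.set_printoptions(precision=4,suppress=True)
w,W=load('w1.png')
im,M=snap('wrist','w2.png'); o=bot.get_obs(); print(o['ee_pos'],o['tcp_rot'])
print(proj(M,(.435,-.217,.033)))
x,y=proj(M,(.435,-.217,.033)).astype(int)
g=cv2.cvtColor(im,6)[y-30:y+30,x-35:x+35]; m=(g<60).astype('u1'); n,l,st,c=cv2.connectedComponentsWithStats(m)
for i in range(1,n):
  if st[i][4]>40: print(st[i],c[i]+[x-35,y-30],at(M,*(c[i]+[x-35,y-30]),.033))
cv2.imwrite('pics/w2b.png',im)
```

```text
[ 0.4363 -0.2179  0.1362] [179.9554   0.0357  98.0952]
[251.6496 193.55  ]
[ 28  19  14  20 234] [250.3504 191.9103] [ 0.4336 -0.2156  0.033 ]
```

View pics/w2b.png

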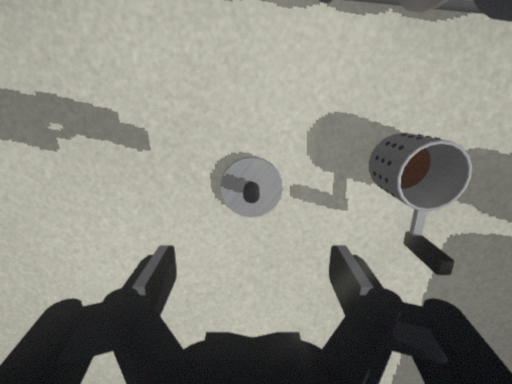

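The wrist view shows the knob top at about (251,194), centred between the fingers, with the cup rim at about (435,173). I'll descend now.

carry_out:
  linear:
    - [-0.08,0.04,-0.8]
    - [0,0,-0.8]
    - [0,0,-0.8]
    - [0,0,-0.8]
    - [0,0,-0.8]
    - [0,0,-0.8]
    - [0,0,-0.4]
    - [0,0,-0.25]
    - [0,0,-0.25]
    - [0,0,0]
    - [0,0,0]
  rotation:
    - [0,0,0]
    - [0,0,0]
    - [0,0,0]
    - [0,0,0]
    - [0,0,0]
    - [0,0,0]
    - [0,0,0]
    - [0,0,0]
    - [0,0,0]
    - [0,0,0]
    - [0,0,0]
  grip: [-1,-1,-1,-1,-1,-1,-1,-1,-1,-1,-1]

```text
time: 4.15
ee_pos: [0.4351, -0.2168, 0.0218]
tcp_rot: [180.0, 0.0, 98.1]
wrist_force: [0.2, 0.1, -0.1]
opening: 0.0857
grasp_force: 0.0
```

carry_out:
  linear:
    - [0,0,0]
    - [0,0,0]
    - [0,0,0]
    - [0,0,0]
    - [0,0,0]
    - [0,0,0]
    - [0,0,0]
    - [0,0,0]
    - [0,0,0]
    - [0,0,0]
  rotation:
    - [0,0,0]
    - [0,0,0]
    - [0,0,0]
    - [0,0,0]
    - [0,0,0]
    - [0,0,0]
    - [0,0,0]
    - [0,0,0]
    - [0,0,0]
    - [0,0,0]
  grip: [0.3,0.5,0.7,0.8,1,1,1,1,1,1]
  grip_force: 25

```text
time: 5.15
ee_pos: [0.4349, -0.2167, 0.0214]
tcp_rot: [180.0, 0.0, 98.1]
wrist_force: [-1.3, 1.1, 2.8]
opening: 0.015
grasp_force: 24.5
```

carry_out:
  linear:
    - [0,0,0.5]
    - [0,0,0.8]
    - [0,0,0.8]
    - [0,0,0.8]
    - [0,0,0.8]
    - [0,0,0.8]
    - [0,0,0.8]
    - [0,0,0.7]
    - [0,0,0]
    - [0,0,0]
  rotation:
    - [0,0,0]
    - [0,0,0]
    - [0,0,0]
    - [0,0,0]
    - [0,0,0]
    - [0,0,0]
    - [0,0,0]
    - [0,0,0]
    - [0,0,0]
    - [0,0,0]
  grip: [1,1,1,1,1,1,1,1,1,1]

```text
time: 6.15
ee_pos: [0.4348, -0.2167, 0.1412]
tcp_rot: [180.0, 0.0, 98.1]
wrist_force: [0.4, -0.3, -1.3]
opening: 0.0149
grasp_force: 24.4
```

Run:
```python
from h import *
np.set_printoptions(precision=4,suppress=True)
o=bot.get_obs(); print(o['ee_pos'],o['tcp_rot'],o['opening'],o['grasp_force'],o['wrist_force'])
a,A=snap('wrist','w3.png'); t,T=snap('top','t3.png')
cv2.imwrite('pics/m3.png',np.hstack([a[100:384,100:500],cv2.resize(t[165:285,300:400],None,fx=2.36,fy=2.36,interpolation=2)[:284]]))
```

```text
[ 0.4348 -0.2167  0.1412] [179.9962   0.0041  98.1324] 0.014934402161744853 24.407540559768677 [ 0.4267 -0.279  -1.2521]Traceback (most recent call last):
  File "<stdin>", line 5, in <module>
    return _nx.concatenate(arrs, 1, dtype=dtype, casting=casting)
           ~~~~~~~~~~~~~~~^^^^^^^^^^^^^^^^^^^^^^^^^^^^^^^^^^^^^^^
ValueError: all the input array dimensions except for the concatenation axis must match exactly, but along dimension 0, the array at index 0 has size 284 and the array at index 1 has size 283
```

Run:
```python
from h import *
a,A=load('w3.png')
cv2.imwrite('pics/m3.png',cv2.resize(a[90:384,150:500],(700,588),interpolation=2))
```

```text
(no output)
```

View pics/m3.png

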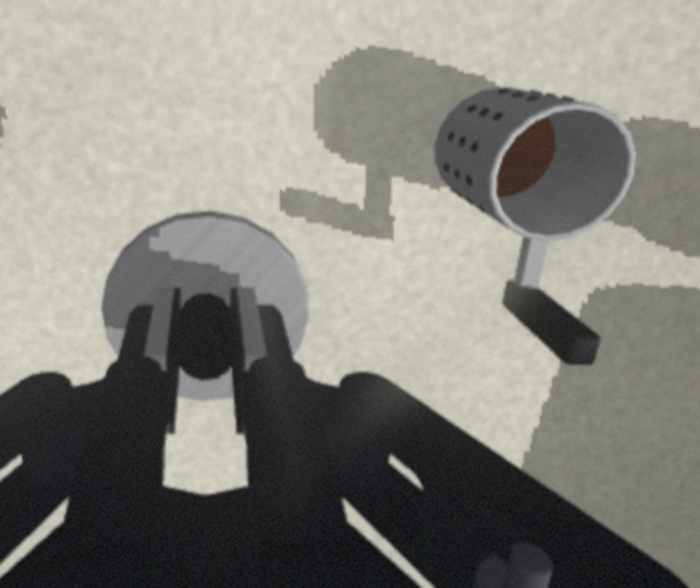

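The wrist crop shows the lid held level with its disc centre at about (252.5,243). The rim centre is at (432,175) and the grip top at (441,263), in native pixels.

Run:
```python
from h import *
np.set_printoptions(precision=4,suppress=True)
a,A=load('w3.png'); w,W=load('w1.png'); t,T=load('top0.png'); b,B=load('w2.png'); s,S=load('scene0.png')
print('disc',at(A,252.5,243,.131),'rim A',at(A,432,175,.06),'B',at(B,435,173,.06),'W',at(W,333.3,98,.06))
print('grip',at(A,441,263,.095),at(B,443,265,.095))
print('rim tri',tri((A,432,175),(W,333.3,98),(T,349.8,192.6),(S,224,166)),tri((A,432,175),(W,333.3,98)))
print('grip tri',tri((A,441,263),(W,335,156),(T,382.5,185.7),(S,207.5,140.5)))
```

```text
disc [ 0.4346 -0.2161  0.131 ] rim A [ 0.5787 -0.1714  0.06  ] B [ 0.5778 -0.1698  0.06  ] W [ 0.5762 -0.1721  0.06  ]
grip [ 0.5854 -0.2326  0.095 ] [ 0.5838 -0.2325  0.095 ]
rim tri [ 0.577  -0.1713  0.058 ] [ 0.5757 -0.1716  0.0635]
grip tri [ 0.5853 -0.2344  0.0942]
```

carry_out:
  linear:
    - [0.6,0.2,0]
    - [0.9,0.29,0]
    - [0.9,0.29,0]
    - [0.9,0.29,0]
    - [0.9,0.29,0]
    - [0.9,0.29,0]
    - [0.9,0.29,0]
    - [0.9,0.29,0]
    - [0.2,0.045,-0.9]
    - [0,0,-0.9]
    - [0,0,0]
    - [0,0,0]
  rotation:
    - [0,0,0]
    - [0,0,0]
    - [0,0,0]
    - [0,0,0]
    - [0,0,0]
    - [0,0,0]
    - [0,0,0]
    - [0,0,0]
    - [0,0,0]
    - [0,0,0]
    - [0,0,0]
    - [0,0,0]
  grip: [1,1,1,1,1,1,1,1,1,1,1,1]

```text
time: 7.45
ee_pos: [0.5768, -0.1708, 0.1049]
tcp_rot: [-179.9, -0.0, 98.1]
wrist_force: [-1.3, -0.7, 0.6]
opening: 0.0151
grasp_force: 24.5
```

Run:
```python
from h import *
np.set_printoptions(precision=4,suppress=True)
o=bot.get_obs(); print(o['ee_pos'],o['tcp_rot'],o['opening'],o['wrist_force'])
a,A=snap('wrist','w4.png'); s,S=snap('scene','s4.png')
x=cv2.resize(a[150:290,170:340],(486,400),interpolation=2); y=cv2.resize(s[120:210,190:260],(311,400),interpolation=2)
cv2.imwrite('pics/m4.png',np.hstack([x,y]))
```

```text
[ 0.5768 -0.1708  0.1049] [-179.9342   -0.0332   98.1431] 0.015082539529073919 [-1.2693 -0.7215  0.5601]
```

View pics/m4.png

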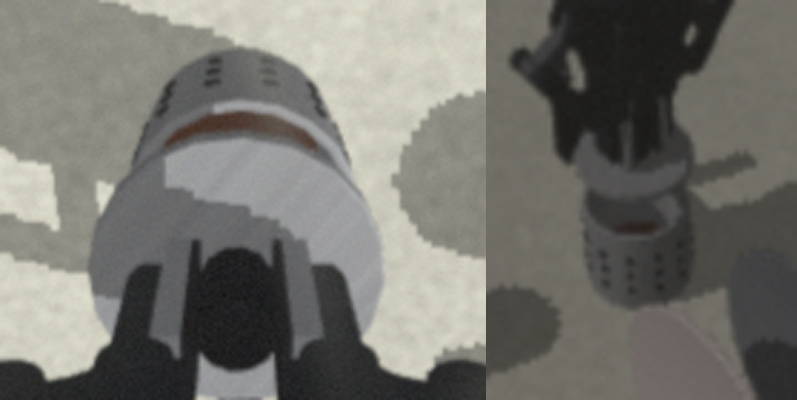

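The crops show the lid hovering just above the cup. The disc centre is at column 252.7 and the cup at about 254.5 in the wrist view; in the scene view they are at 223.5 and 224.4.

Run:
```python
from h import *
np.set_printoptions(precision=4,suppress=True)
a,A=load('w4.png'); s,S=load('s4.png')
for M in(A,S):
  for p in [(.5768,-.1708,.0945),(.5768,-.1708,.06),(.5818,-.1708,.06),(.5768,-.1658,.06)]: print(proj(M,p))
# rim back point (toward camera up): native row of rim's far edge
th=np.linspace(0,2*np.pi,73)
for nm,r,z in(('disc',.032,.0945),('rim',.030,.06)):
  P=np.array([proj(A,(.5768+r*np.cos(t),-.1708+r*np.sin(t),z)) for t in th]); print(nm,P.min(0),P.max(0),'crop',(P.min(0)-[170,150])*2.859,(P.max(0)-[170,150])*2.859)
  P=np.array([proj(S,(.5768+r*np.cos(t),-.1708+r*np.sin(t),z)) for t in th]); print(nm,'S crop',(P.min(0)-[190,120])*4.443+[486,0],(P.max(0)-[190,120])*4.443+[486,0])
```

```text
[252.8398 243.7962]
[252.7562 220.2949]
[259.5259 221.1832]
[253.7383 214.0384]
[222.8265 154.6599]
[223.4239 164.6831]
[221.6355 165.4569]
[224.4383 165.9532]
disc [200.1594 194.0364] [305.5076 287.7201] crop [ 86.2258 125.8999] [387.4162 393.7416]
disc S crop [572.0161 112.3812] [691.5394 197.1674]
rim [211.6285 180.7733] [293.8853 256.1481] crop [119.0158  87.981 ] [354.1881 303.4774]
rim S crop [579.7296 159.6309] [689.1567 238.7567]
```

carry_out:
  linear:
    - [0.04,0,-0.3]
    - [0,0,-0.3]
    - [0,0,-0.3]
    - [0,0,-0.2]
    - [0,0,-0.1]
    - [0,0,-0.1]
    - [0,0,-0.1]
    - [0,0,0]
    - [0,0,0]
  rotation:
    - [0,0,0]
    - [0,0,0]
    - [0,0,0]
    - [0,0,0]
    - [0,0,0]
    - [0,0,0]
    - [0,0,0]
    - [0,0,0]
    - [0,0,0]
  grip: [1,1,1,1,1,1,1,1,1]

```text
time: 8.45
ee_pos: [0.5777, -0.1712, 0.0774]
tcp_rot: [180.0, 0.0, 98.1]
wrist_force: [-0.3, 0.7, -0.6]
opening: 0.0152
grasp_force: 24.5
```

carry_out:
  linear:
    - [0,0,-0.05]
    - [0,0,-0.03]
    - [0,0,0]
    - [0,0,0]
  rotation:
    - [0,0,0]
    - [0,0,0]
    - [0,0,0]
    - [0,0,0]
  grip: [1,1,1,1]

```text
time: 8.85
ee_pos: [0.5778, -0.1712, 0.0765]
tcp_rot: [180.0, 0.0, 98.1]
wrist_force: [-1.6, 0.4, 5.7]
opening: 0.015
grasp_force: 24.9
```

carry_out:
  linear:
    - [0,0,0]
    - [0,0,0]
    - [0,0,0]
    - [0,0,0]
    - [0,0,0.3]
    - [0,0,0.8]
    - [0,0,0.8]
    - [0,0,0.8]
    - [0,0,0.8]
    - [0,0,0]
    - [0,0,0]
  rotation:
    - [0,0,0]
    - [0,0,0]
    - [0,0,0]
    - [0,0,0]
    - [0,0,0]
    - [0,0,0]
    - [0,0,0]
    - [0,0,0]
    - [0,0,0]
    - [0,0,0]
    - [0,0,0]
  grip: [0.3,0,-0.5,-1,-1,-1,-1,-1,-1,-1,-1]

```text
time: 9.95
ee_pos: [0.5778, -0.1712, 0.1457]
tcp_rot: [180.0, 0.0, 98.1]
wrist_force: [0.2, -0.2, 0.2]
opening: 0.0856
grasp_force: 0.0
```

carry_out:
  linear:
    - [0.1,-0.8,0]
    - [0.1,-0.8,0]
    - [0.1,-0.8,0]
    - [0.05,-0.7,0]
    - [0,0,0]
    - [0,0,0]
  rotation:
    - [0,0,0]
    - [0,0,0]
    - [0,0,0]
    - [0,0,0]
    - [0,0,0]
    - [0,0,0]
  grip: [-1,-1,-1,-1,-1,-1]

```text
time: 10.55
ee_pos: [0.5845, -0.2337, 0.1454]
tcp_rot: [-180.0, -0.0, 98.1]
wrist_force: [1.0, 0.0, -0.1]
opening: 0.0851
grasp_force: 0.0
```

Run:
```python
from h import *
np.set_printoptions(precision=4,suppress=True)
o=bot.get_obs(); print(o['ee_pos'],o['tcp_rot'],o['opening'],o['wrist_force'])
a,A=snap('wrist','w5.png'); s,S=snap('scene','s5.png'); snap('top','t5.png')
x=cv2.resize(a[100:280,150:350],(500,450),interpolation=2); y=cv2.resize(s[120:210,200:250],(250,450),interpolation=2)
cv2.imwrite('pics/m5.png',np.hstack([x,y]))
print('lid disc',proj(A,(.5775,-.171,.066)),'knob',proj(A,(.5775,-.171,.088)),'grip',proj(A,(.5853,-.2335,.095)))
```

```text
[ 0.5845 -0.2337  0.1454] [-179.9752   -0.0262   98.0709] 0.08507832831799104 [ 1.0191  0.0127 -0.0921]
lid disc [255.1538 127.5916] knob [255.4883 130.3491] grip [253.8734 217.1552]
```

View pics/m5.png

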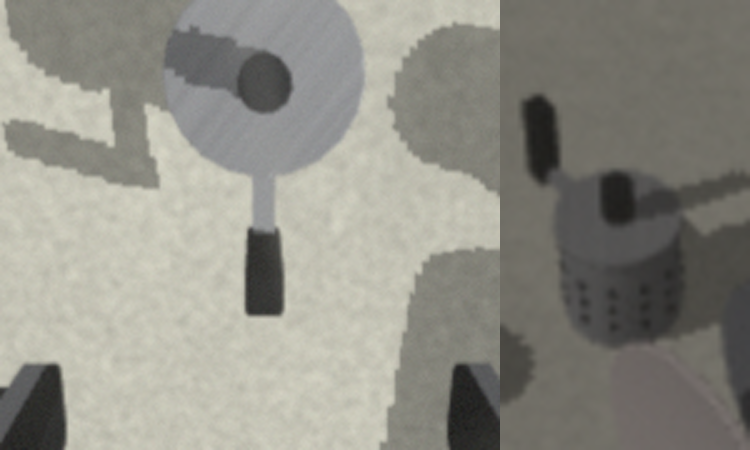

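The wrist crop shows the lid seated flat and concentric on the cup, and the scene crop confirms it. The grip top is at about (255.6,217), aligned with the tool and about 1.5 mm to +x. I'll descend onto the grip.

carry_out:
  linear:
    - [0.1,0,-0.6]
    - [0,0,-0.8]
    - [0,0,-0.8]
    - [0,0,-0.8]
    - [0,0,-0.7]
    - [0,0,-0.37]
    - [0,0,0]
    - [0,0,0]
  rotation:
    - [0,0,0]
    - [0,0,0]
    - [0,0,0]
    - [0,0,0]
    - [0,0,0]
    - [0,0,0]
    - [0,0,0]
    - [0,0,0]
  grip: [-1,-1,-1,-1,-1,-1,-1,-1]

```text
time: 11.5
ee_pos: [0.5868, -0.2331, 0.0647]
tcp_rot: [180.0, 0.0, 98.1]
wrist_force: [0.1, -1.3, -0.1]
opening: 0.0856
grasp_force: 0.0
```

carry_out:
  linear:
    - [0,0,0]
    - [0,0,0]
    - [0,0,0]
    - [0,0,0]
    - [0,0,0]
    - [0,0,0]
    - [0,0,0]
    - [0,0,0]
    - [0,0,0]
    - [0,0,0]
    - [0,0,0]
    - [0,0,0]
  rotation:
    - [0,0,0]
    - [0,0,0]
    - [0,0,0]
    - [0,0,0]
    - [0,0,0]
    - [0,0,0]
    - [0,0,0]
    - [0,0,0]
    - [0,0,0]
    - [0,0,0]
    - [0,0,0]
    - [0,0,0]
  grip: [0.3,0.5,0.6,0.65,0.7,0.75,0.8,0.9,1,1,1,1]
  grip_force: 90

```text
time: 12.7
ee_pos: [0.5868, -0.2333, 0.0645]
tcp_rot: [180.0, 0.0, 98.1]
wrist_force: [-0.3, -0.4, 4.0]
opening: 0.0105
grasp_force: 87.6
```

carry_out:
  linear:
    - [0,0,0.2]
    - [0,0,0.4]
    - [0,0,0.5]
    - [0,0,0.5]
    - [0,0,0.5]
    - [0,0,0.3]
    - [0,0,0]
    - [0,0,0]
    - [0,0,0]
  rotation:
    - [0,0,0]
    - [0,0,0]
    - [0,0,0]
    - [0,0,0]
    - [0,0,0]
    - [0,0,0]
    - [0,0,0]
    - [0,0,0]
    - [0,0,0]
  grip: [1,1,1,1,1,1,1,1,1]

```text
time: 13.6
ee_pos: [0.5864, -0.233, 0.1117]
tcp_rot: [-180.0, -0.0, 98.1]
wrist_force: [-0.1, 0.3, -2.2]
opening: 0.0111
grasp_force: 87.6
```

Run:
```python
from h import *
np.set_printoptions(precision=4,suppress=True)
o=bot.get_obs(); print(o['ee_pos'],o['tcp_rot'],o['opening'],o['wrist_force'],o['torque'])
a,A=snap('wrist','w6.png'); s,S=snap('scene','s6.png'); t,T=snap('top','t6.png')
x=cv2.resize(a[0:300,110:400],(435,450),interpolation=2); y=cv2.resize(s[90:230,180:290],(354,450),interpolation=2)
cv2.imwrite('pics/m6.png',np.hstack([x,y]))
```

```text
[ 0.5864 -0.233   0.1117] [-179.956    -0.0253   98.1318] 0.01105355413457765 [-0.1495  0.2987 -2.1888] [-0.1138  0.015   0.0228]
```

View pics/m6.png

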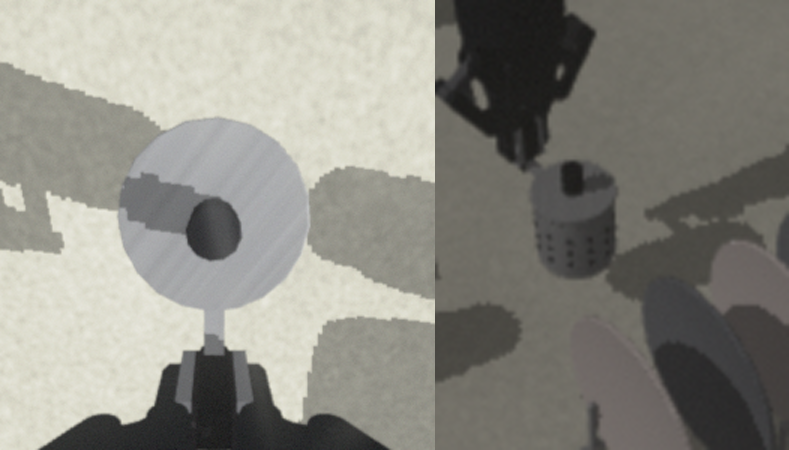

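The crops show the infuser lifted upright with its lid on. The disc centre is at (252.3,142) and the knob at (252.7,152.7) in the wrist view. Next I'll fit the lid and mug rim circles numerically.

```bash
cat >> h.py <<'E'
from scipy.optimize import minimize
TH=np.linspace(0,2*np.pi,181)[:-1]
def ring(M,p,r): return np.array([proj(M,(p[0]+r*np.cos(t),p[1]+r*np.sin(t),p[2])) for t in TH]).astype(np.float32)
def mag(im,hsvy=False):
    if hsvy:
        h=cv2.cvtColor(im,cv2.COLOR_BGR2HSV).astype(float); g=255.*((abs(h[...,0]-22)<9)&(h[...,1]>110)&(h[...,2]>60))
    else: g=cv2.cvtColor(im,6).astype(float)
    g=cv2.GaussianBlur(g,(0,0),1.); return np.hypot(cv2.Sobel(g,-1,1,0),cv2.Sobel(g,-1,0,1)).astype(np.float32)
def fit(views,p0,r,z,span=.012,step=.0005):
    best=(-1,)
    G=np.arange(-span,span+1e-9,step)
    for dx in G:
        for dy in G:
            s=0
            for g,M in views:
                q=ring(M,(p0[0]+dx,p0[1]+dy,z),r); s+=cv2.remap(g,q[:,0],q[:,1],1).mean()/g.max()
            if s>best[0]: best=(s,p0[0]+dx,p0[1]+dy)
    return np.round(best,4)
E
cat > f.py <<'E'
from h import *
np.set_printoptions(precision=4,suppress=True)
a,A=load('w6.png'); t,T=load('t6.png'); s,S=load('s6.png')
print('disc',at(A,252.3,142,.113),'knob',at(A,252.7,152.7,.135),'fit',fit([(mag(a),A)],(.5775,-.171),.032,.113))
t0,_=load('top0.png'); s0,_=load('scene0.png')
for z in(.09,.095,.1):
  for y in(False,True):
    print(z,y,'T',fit([(mag(t0,y),T)],(.627,.199),.046,z,step=.001),'S',fit([(mag(s0,y),S)],(.627,.199),.046,z,step=.001),'TS',fit([(mag(t0,y),T),(mag(s0,y),S)],(.627,.199),.046,z,step=.001))
E
python3 f.py
```

```text
disc [ 0.5771 -0.1707  0.113 ] knob [ 0.5775 -0.1721  0.135 ] fit [ 0.1828  0.5775 -0.1735]
0.09 False T [0.3255 0.624  0.201 ] S [0.2676 0.621  0.202 ] TS [0.5685 0.622  0.202 ]
0.09 True T [0.6323 0.626  0.201 ] S [0.6164 0.624  0.201 ] TS [1.1974 0.625  0.201 ]
0.095 False T [0.3164 0.623  0.199 ] S [0.2571 0.622  0.204 ] TS [0.549 0.622 0.201]
0.095 True T [0.6365 0.625  0.199 ] S [0.623 0.626 0.203] TS [1.1503 0.626  0.201 ]
0.1 False T [0.3078 0.622  0.198 ] S [0.2478 0.624  0.206 ] TS [0.4872 0.622  0.2   ]
0.1 True T [0.6364 0.624  0.198 ] S [0.6216 0.628  0.205 ] TS [0.9221 0.628  0.205 ]
```

The mug's mouth is at about (0.625, 0.201) and the infuser axis sits at TCP + (-0.009, +0.0615). I'll lift, cross above the plates and then check.

carry_out:
  linear:
    - [0,0,0.3]
    - [0,0,0.6]
    - [0,0,0.8]
    - [0,0,0.9]
    - [0,0,0.9]
    - [0,0,0.9]
    - [0,0,0.9]
    - [0,0,0.9]
    - [0,0,0.9]
    - [0,0,0.8]
    - [0,0,0.5]
    - [0,0,0.2]
  rotation:
    - [0,0,0]
    - [0,0,0]
    - [0,0,0]
    - [0,0,0]
    - [0,0,0]
    - [0,0,0]
    - [0,0,0]
    - [0,0,0]
    - [0,0,0]
    - [0,0,0]
    - [0,0,0]
    - [0,0,0]
  grip: [1,1,1,1,1,1,1,1,1,1,1,1]

```text
time: 14.95
ee_pos: [0.5869, -0.2332, 0.286]
tcp_rot: [179.9, 0.1, 98.1]
wrist_force: [0.9, 0.8, -1.8]
opening: 0.0107
grasp_force: 87.7
```

carry_out:
  linear:
    - [0.02,0.2,0]
    - [0.04,0.4,0]
    - [0.08,0.6,0]
    - [0.09,0.7,0]
    - [0.09,0.7,0]
    - [0.09,0.7,0]
    - [0.09,0.7,0]
    - [0.09,0.7,0]
    - [0.09,0.7,0]
    - [0.09,0.7,0]
    - [0.09,0.7,0]
    - [0.09,0.7,0]
  rotation:
    - [0,0,0]
    - [0,0,0]
    - [0,0,0]
    - [0,0,0]
    - [0,0,0]
    - [0,0,0]
    - [0,0,0]
    - [0,0,0]
    - [0,0,0]
    - [0,0,0]
    - [0,0,0]
    - [0,0,0]
  grip: [1,1,1,1,1,1,1,1,1,1,1,1]

```text
time: 16.15
ee_pos: [0.6058, -0.082, 0.2843]
tcp_rot: [180.0, 0.0, 98.1]
wrist_force: [0.2, 0.6, -1.7]
opening: 0.0108
grasp_force: 87.6
```

carry_out:
  linear:
    - [0.09,0.7,0]
    - [0.09,0.7,0]
    - [0.09,0.7,0]
    - [0.09,0.7,0]
    - [0.09,0.7,0]
    - [0.09,0.7,0]
    - [0.09,0.7,0]
    - [0.09,0.7,0]
    - [0.09,0.7,0]
    - [0.09,0.7,0]
    - [0.08,0.6,0]
    - [0.08,0.6,0]
  rotation:
    - [0,0,0]
    - [0,0,0]
    - [0,0,0]
    - [0,0,0]
    - [0,0,0]
    - [0,0,0]
    - [0,0,0]
    - [0,0,0]
    - [0,0,0]
    - [0,0,0]
    - [0,0,0]
    - [0,0,0]
  grip: [1,1,1,1,1,1,1,1,1,1,1,1]

```text
time: 17.35
ee_pos: [0.6269, 0.0819, 0.2842]
tcp_rot: [-180.0, 0.0, 98.1]
wrist_force: [-0.4, -0.2, -1.1]
opening: 0.0106
grasp_force: 87.6
```

carry_out:
  linear:
    - [0.08,0.6,0]
    - [0.04,0.4,0]
    - [0.02,0.2,0]
    - [0,0,0]
    - [0,0,0]
    - [0,0,0]
  rotation:
    - [0,0,0]
    - [0,0,0]
    - [0,0,0]
    - [0,0,0]
    - [0,0,0]
    - [0,0,0]
  grip: [1,1,1,1,1,1]

```text
time: 17.95
ee_pos: [0.6296, 0.1044, 0.2844]
tcp_rot: [180.0, 0.0, 98.1]
wrist_force: [0.1, 0.1, -1.7]
opening: 0.0108
grasp_force: 87.6
```

```bash
cat > g.py <<'E'
from h import *
import sys
k=sys.argv[1]
np.set_printoptions(precision=4,suppress=True)
o=bot.get_obs(); p=o['ee_pos']; print(p,o['tcp_rot'],o['opening'],o['grasp_force'],o['wrist_force'],o['torque'],o['time'])
a,A=snap('wrist','w%s.png'%k); s,S=snap('scene','s%s.png'%k); t,T=snap('top','t%s.png'%k)
b=p[2]-.0645; c=p[:2]+[-.009,.0615]
for n,(im,M) in dict(W=(a,A),S=(s,S),T=(t,T)).items():
  g=mag(im); gy=mag(im,True)
  print(n,'disc',fit([(g,M)],c,.032,b+.066,.008,.001),'mug',fit([(gy,M)],(.625,.201),.046,.095,.01,.001))
gs=[(mag(a),A),(mag(s),S),(mag(t),T)]
print('joint disc by height',[fit(gs,c,.032,b+z,.006,.001) for z in(.060,.066,.072)])
# knob dark blob in wrist crop near the predicted place
u=proj(A,(*c,b+.088)).astype(int); g=cv2.cvtColor(a,6)[u[1]-30:u[1]+30,u[0]-30:u[0]+30]
n,l,st,ce=cv2.connectedComponentsWithStats((g<75).astype('u1')); 
for i in range(1,n):
  if st[i][4]>150: print('knob',st[i],ce[i]+u-30,at(A,*(ce[i]+u-30),b+.088))
E
python3 g.py 7
```

```text
[0.6296 0.1044 0.2844] [179.9938   0.0067  98.1003] 0.010767154853568705 87.6451063156128 [ 0.0954  0.073  -1.7394] [-0.1026 -0.0121 -0.0063] 17.95
W disc [0.1445 0.6206 0.1639] mug [0.472 0.627 0.201]
S disc [0.1869 0.6196 0.1649] mug [0.6231 0.626  0.203 ]
T disc [0.047  0.6266 0.1579] mug [0.    0.615 0.191]
joint disc by height [array([0.2818, 0.6206, 0.1639]), array([0.3427, 0.6206, 0.1639]), array([0.3062, 0.6226, 0.1669])]
knob [ 12  13  22  39 522] [244.1782 155.0977] [0.6173 0.1639 0.3079]
```

carry_out:
  linear:
    - [0.05,0.3,0]
    - [0.1,0.6,0]
    - [0.1,0.6,0]
    - [0.05,0.37,0]
    - [0,0,-0.3]
    - [0,0,-0.6]
    - [0,0,-0.8]
    - [0,0,-0.8]
    - [0,0,-0.6]
    - [0,0,-0.4]
    - [0,0,0]
    - [0,0,0]
  rotation:
    - [0,0,0]
    - [0,0,0]
    - [0,0,0]
    - [0,0,0]
    - [0,0,0]
    - [0,0,0]
    - [0,0,0]
    - [0,0,0]
    - [0,0,0]
    - [0,0,0]
    - [0,0,0]
    - [0,0,0]
  grip: [1,1,1,1,1,1,1,1,1,1,1,1]

```text
time: 19.3
ee_pos: [0.6356, 0.1422, 0.2146]
tcp_rot: [180.0, 0.0, 98.1]
wrist_force: [1.1, 0.1, -2.2]
opening: 0.0109
grasp_force: 87.7
```

```bash
python3 g.py 8
```

```text
[0.6356 0.1422 0.2146] [179.9862   0.0031  98.1316] 0.010881577731703397 87.69564986228943 [ 1.0958  0.0613 -2.2089] [-0.1108 -0.0003 -0.0228] 19.3
W disc [0.139  0.6266 0.2027] mug [0.1874 0.627  0.201 ]
S disc [0.1692 0.6336 0.2107] mug [0.3928 0.628  0.205 ]
T disc [0.1363 0.6206 0.2017] mug [0.1442 0.635  0.206 ]
joint disc by height [array([0.3468, 0.6306, 0.2077]), array([0.4207, 0.6266, 0.2027]), array([0.3873, 0.6286, 0.2047])]
knob [ 13  13  20  38 478] [243.9289 154.4874] [0.6232 0.202  0.2381]
```

carry_out:
  linear:
    - [0,-0.02,-0.3]
    - [0,0,-0.4]
    - [0,0,-0.4]
    - [0,0,-0.4]
    - [0,0,-0.25]
    - [0,0,0]
    - [0,0,0]
    - [0,0,0]
    - [0,0,0]
    - [0,0,0]
  rotation:
    - [0,0,0]
    - [0,0,0]
    - [0,0,0]
    - [0,0,0]
    - [0,0,0]
    - [0,0,0]
    - [0,0,0]
    - [0,0,0]
    - [0,0,0]
    - [0,0,0]
  grip: [1,1,1,1,1,1,1,1,1,1]

```text
time: 20.45
ee_pos: [0.6357, 0.1419, 0.1796]
tcp_rot: [180.0, -0.0, 98.1]
wrist_force: [0.2, -0.2, -2.7]
opening: 0.0108
grasp_force: 87.7
```

```bash
python3 g.py 9
```

```text
[0.6357 0.1419 0.1796] [179.9745  -0.0019  98.134 ] 0.010791677701626699 87.70494818687439 [ 0.1623 -0.1736 -2.7315] [-0.097   0.0361  0.0392] 20.45
W disc [0.1425 0.6267 0.2024] mug [0.2887 0.627  0.201 ]
S disc [0.2322 0.6267 0.2034] mug [0.3859 0.628  0.205 ]
T disc [0.1484 0.6327 0.2014] mug [0.1395 0.627  0.195 ]
joint disc by height [array([0.4507, 0.6257, 0.2004]), array([0.4873, 0.6267, 0.2024]), array([0.4193, 0.6287, 0.2034])]
knob [ 12  13  21  39 482] [243.9066 154.3402] [0.6233 0.2017 0.2031]
```

```bash
python3 -c "
from workcell import bot
print(bot.job_done())"
```

```text
the job is handed in; nothing more can be done
None
```

The job is handed in at about 20 s of the 69 s allowed: the lid is on the infuser, and the arm holds it still and upright over the yellow mug, centred to about 1–2 mm by the camera fits, its bottom about 2 cm above the rim.

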